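Set out a soap dish from the nested stack

ROBOT

A 6-joint arm with a two-finger parallel gripper is mounted at the origin on the work surface. World frame = base frame: x ahead of the robot, y to its left, z up, the work surface at z = 0. Lengths are in m, angles in rad, forces in N, time in s.
With the tool pointing down it reaches from about 0.35 to 0.8 m from the base axis. Payload 7.3 kg.
Tool frame: the origin (TCP) lies between the finger pads; the fingertips stand 25 mm ahead of it and the grasp point (between the pads) lies 6 mm ahead of it (r.tip_extent is the distance from the TCP to the fingertips, in m); z points along the fingers, y is the line along which they close (so a half turn about z gives the same grasp; the last joint's range is limited). The gripper opens to 85 mm and grips with 20 to 120 N. Pads are 22 mm wide; open, the fingers measure 114 mm over their backs; the gripper's body (76 mm by 85 mm) begins 54 mm behind the grasp point. The pads swing forward as they close: fully open they stand 13 mm farther back than shut.
Start: joints at [1.037, 0.342, 1.524, -0, 1.275, -0.146], TCP at [0.199, 0.486, 0.256] pointing down, gripper open.
Joint ranges: [-2.53, 2.53], [-0.77, 2.02], [0.04, 2.7], [-1, 4.14], [0.28, 2.66], [-3.11, 3.11]. Speed limits (rad/s): [2.57, 2.57, 3.14, 3.14, 3.14, 3.14].

INTERFACE

Orientations are given as a unit quaternion [x, y, z, w].
In Python, from workcell import r, command_gripper, optics gives the robot as it stands. The module is installed in compiled form; this text tells all that it offers. Calls block until the motion is done:
- r.reach(position, orientation): joint-space move of the TCP to a pose.
- r.move_straight(position, orientation=None, speed=0.15, max_force=None): straight line of the TCP; orientation=None keeps the orientation; speed is the mean speed in m/s. With max_force (N) it stops when the force on the tool has changed by that much, and returns True; else False.
- r.movej(angles): joint-space move.
- command_gripper(opening, force=None): finger opening in m; force is the grip in N (None keeps the last); returns when the fingers have stopped.
- r.hold(seconds).
- r.solve_ik(position, orientation): joint angles nearest the present ones, or None.
- r.read_state(): the state.
- optics.get_image(name): name is "side" or "top"; returns (picture, depth): 400x640x3 uint8, red, green, blue; 400x640 float32, m along the optical axis (not along the pixel's ray), 0 where there is no reading.
- optics.camera_model(name): a dict with "K" (3x3 intrinsics, pixels), "R" (3x3) and "t" (3): a world point X has camera coordinates R X + t. Camera axes: x right, y down, z forward; pixel columns grow to the right and rows downward; lengths in m; the calibration is good to about 2 mm. A picture is of the moment at which its call begins. camera_model takes no time and is no camera call.
A pose or a line that the arm cannot do raises r.PlanningError and nothing moves.
- r.finish_job(): hands the job in; it is judged then, once.
The state is a dict: "time_s": time; "joint_positions": joint angles; "dq": joint speeds; "tau": joint torques, N m; "eef_pos": TCP position; "eef_rot": TCP orientation; "contact_force": force on the tool from outside, world axes, zero at the start; "torque": the same for the moment, N m; "grip_width": finger opening in m; "grip_force": force on a finger pad.
Only numpy, scipy, OpenCV 4.12 (cv2) and the standard library are available. Lean on these libraries where they do the work, as an engineer would, in place of code of your own. Each camera call takes 0.05 s, during which the arm holds its last target. There are 200 camera calls.

TASK

Get the soap ready at the washstand: lift just the top soap dish off the nested stack, leaving the other dishes stacked where they are, and set it down gently on the empty end of the wooden tray, upright and lengthwise along the tray. Then lay the bar of soap flat in that dish, lengthwise between the raised steps at the dish's two ends. Nothing may be dropped, and the mug, the pump bottle and the duck are to be left alone.

Things in the scene. Friction and masses are not known exactly. Their poses are not given: they have to be found in the camera images.
- dish_top: The top one, teal, of a nested stack of four soap dishes alike but for their colour: rectangular with rounded corners, flared walls, 118 x 68 mm at the rim, foot 100 x 46 mm, 22 mm high, about 140 g. Origin: centre of its underside; x along its length, y across, z up. In the stack each dish stands 13 mm above the one below.
- dish_top_rim (a point): Centre of the top dish's rim, 18 mm above its underside; axes as the dish's. The rim is an upright band 8 mm high (14 to 22 mm above the underside), to be gripped from above across its 68 mm width. In the stack a 5 mm gap parts it from the rim below: with the fingertips 0 to 8 mm below this point only the top dish is held.
- dish_top_ribs (a point): Centre of the top dish's inside, on the tops of its two lengthwise drain ribs, 7 mm above its underside, where the soap lies. At each short end is a flat stacking step, 6 mm above the ribs; between the steps 82 mm are clear. Clear width: about 46 mm at the ribs, 60 mm at the rim, which is 15 mm above the ribs.
- dish_2: The second soap dish of the stack, cream, otherwise the same as the top one. Origin: centre of its underside. It must stay.
- dish_3: The third soap dish of the stack, teal, the same shape; it must stay.
- dish_4: The bottom soap dish of the stack, cream, the same shape, standing on the counter; it must stay.
- soap: A pale pink bar of soap with rounded edges, 68 mm long (its x), 42 mm wide (y), 28 mm thick, about 85 g, lying flat on the counter. Origin: centre of its underside; z up. In a dish its top stands 13 mm above the rim: gripped across its width by its upper part (fingertips 17 mm or more above its underside) it goes in without the fingers touching the rim.
- tray: A light wooden tray, 300 x 136 mm, standing fast on the counter. Origin: centre of its underside; x along its length, towards the empty end. Floor 6 mm above the counter, low rim 6 mm thick and 14 mm above the counter, 288 x 124 mm inside. The mug and the pump bottle stand on the -x half.
- tray_place (a point): The middle of the empty end of the tray, on the tray's floor (6 mm above the counter), 75 mm from the tray's centre; axes as the tray's.
- mug: A white tooth mug, 68 mm across and 85 mm high, holding two toothbrushes that reach 190 mm high, standing on the tray. Origin: centre of its underside. Leave alone.
- pump_bottle: An amber soap-pump bottle with a white pump head, 56 mm across and 153 mm high, standing on the tray. Origin: centre of its underside. Leave alone.
- duck: A small yellow bath duck, 65 mm long, 46 mm wide and 58 mm high, standing on the counter. Origin: centre of its underside. Leave alone.
Mind the look-alikes: they are no part of the job. What is shaped like the dish_2 but orange or red is not meant. Leave any purple look-alike of the dish_top alone.

How it is judged:
On the way, in this order (a step that is already met when the one before it is completed fails the run):
1. the top dish is lifted clear above the stack and the other dishes stay stacked (height (world z) of dish_top above 0.052 m and contact force between dish_top and dish_2 below 0.05 N and distance of each of dish_2, dish_3, dish_4 from where it was at the start of the episode below 0.015 m), for 0.2 s.
2. the dish stands on the empty end of the tray, upright, lengthwise, let go and at rest (x of dish_top in the frame of tray_place between -0.03 and 0.03 m and y of dish_top in the frame of tray_place between -0.03 and 0.03 m and z of dish_top in the frame of tray_place between -0.003 and 0.004 m and angle between dish_top's own z axis and vertical below 0.06 rad and angle between the x axis of dish_top and the x axis of tray, either way round below 0.3 rad and linear speed of dish_top below 0.02 m/s and angular speed of dish_top below 0.3 rad/s and contact force between the fingers and dish_top below 0.05 N), for 0.3 s.
At the end, for the whole second after the job is handed in: Top dish flat (0.06 rad) on the tray floor, 30 mm from the middle of its empty end, lengthwise (0.3 rad). Soap flat on its ribs (0.12 rad), lengthwise (0.35 rad), 13 mm along, 7 mm across. Both at rest. Other dishes moved under 15 mm; mug, bottle, duck under 25 mm (x of dish_top in the frame of tray_place between -0.03 and 0.03 m and y of dish_top in the frame of tray_place between -0.03 and 0.03 m and z of dish_top in the frame of tray_place between -0.003 and 0.004 m and angle between dish_top's own z axis and vertical below 0.06 rad and angle between the x axis of dish_top and the x axis of tray, either way round below 0.3 rad and linear speed of each of dish_top, soap below 0.02 m/s and angular speed of each of dish_top, soap below 0.3 rad/s and x of soap in the frame of dish_top between -0.013 and 0.013 m and y of soap in the frame of dish_top between -0.007 and 0.007 m and z of soap in the frame of dish_top between 0.003 and 0.0105 m and angle between soap's own z axis and vertical below 0.12 rad and angle between the x axis of soap and the x axis of dish_top, either way round below 0.35 rad and distance of each of dish_2, dish_3, dish_4 from where it was at the start of the episode below 0.015 m and angle between each of dish_2, dish_3, dish_4's own z axis and vertical below 0.1 rad and distance of each of mug, pump_bottle, duck from where it was at the start of the episode below 0.025 m); the robot touches nothing.
It fails at once if one of the other dishes is lifted or dragged more than 15 mm (distance of any of dish_2, dish_3, dish_4 from where it was at the start of the episode above 0.015 m).
It fails at once if the dish is dropped (let go and falling faster than 0.5 m/s, about 13 mm of fall) (contact force between the fingers and dish_top below 0.05 N and linear speed of dish_top above 0.5 m/s).
It fails at once if the soap is dropped (let go and falling faster than 0.6 m/s, about 18 mm of fall) (contact force between the fingers and soap below 0.05 N and linear speed of soap above 0.6 m/s).
It fails at once if the mug, the pump bottle or the duck is moved more than 25 mm (distance of any of mug, pump_bottle, duck from where it was at the start of the episode above 0.025 m).
It also fails if it takes over 69 s, if anything falls off the work surface, if the arm or the gripper's body presses on something with over 40 N, if the wrist force passes 120 N, or if a joint passes its speed limit or range.

## Working session

There is one attempt and no reset: what is moved stays moved. The work goes in short steps, each a Python script; the robot and the scene stay as the last script left them, time stands still between calls to the robot, and variables do not carry over. Pictures are saved under pics/ and viewed, at most 10 in all, crops included, and the job is handed in when it is done.

```bash
mkdir -p pics; python3 - <<'E'
from workcell import r,optics
import cv2,numpy as np
for n in("top","side"):
    p,d=optics.get_image(n); cv2.imwrite(f"pics/{n}0.png",p[:,:,::-1]); np.savez(f"{n}0.npz",p=p,d=d,**optics.camera_model(n))
    m=optics.camera_model(n); print(n,m["K"].tolist(),np.round(m["R"],3).tolist(),m["t"], (d>0).mean())
s=r.read_state();print(s["time_s"],s["eef_rot"],r.tip_extent)
E
```

```text
top [[444.5324450464499, 0.0, 316.569935273553], [0.0, 444.5324450464499, 195.08859454867468], [0.0, 0.0, 1.0]] [[0.008, -1.0, 0.009], [-0.997, -0.009, -0.077], [0.077, -0.009, -0.997]] [-0.01634964  0.56267547  1.22872974] 0.99611328125
side [[407.5341611356487, 0.0, 321.66866264960197], [0.0, 407.5341611356487, 201.55808202903702], [0.0, 0.0, 1.0]] [[0.794, -0.607, -0.014], [-0.475, -0.607, -0.637], [0.378, 0.513, -0.771]] [-0.46506312  0.30031364  0.76892078] 0.996109375
0.1 [ 1.92688258e-01  9.81259790e-01 -6.37096111e-04 -2.33815182e-04] 0.025
```

View pics/top0.png

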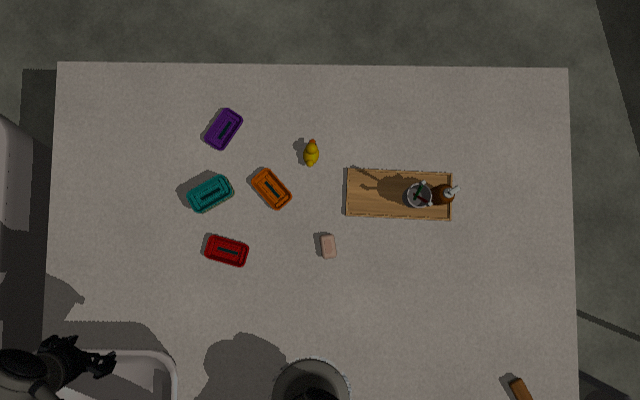

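View pics/side0.png

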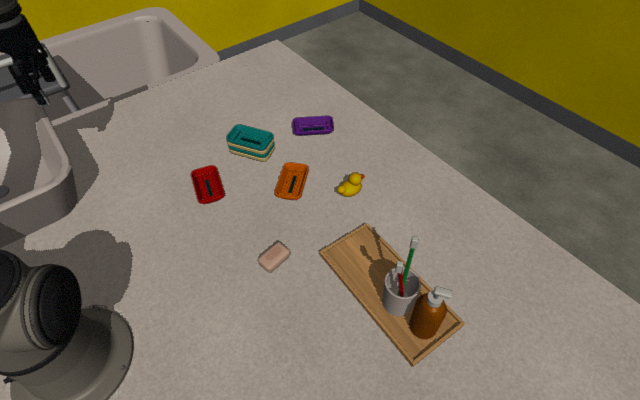

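The top view shows a teal dish at (210,193), purple at (223,129), orange at (271,188), red at (227,250), the soap at (327,246), the duck at (311,152), and the tray around (400,194) with its empty end on the left (col ~350). In the side view only the teal one at (251,141) has cream layers under it. It is therefore the stack, and the single purple, red and orange dishes are decoys. I'll measure, and confirm in a crop.

```bash
cat > v.py <<'E'
import cv2,numpy as np
from workcell import r,optics,command_gripper
def grab(n): 
    p,d=optics.get_image(n); return p,d,optics.camera_model(n)
def load(n):
    f=np.load(n+"0.npz"); return f["p"],f["d"],{k:f[k] for k in("K","R","t")}
def world(d,m):                     # depth image -> world points
    v,u=np.mgrid[:400,:640]
    c=np.stack([u,v,np.ones_like(u)],-1)@np.linalg.inv(m["K"]).T*d[...,None]
    return (c-m["t"])@m["R"]
def plane(uv,z,m):                  # pixels -> points on plane z
    uv=np.atleast_2d(uv).astype(float); c=np.c_[uv,np.ones(len(uv))]@np.linalg.inv(m["K"]).T@m["R"]
    o=-m["R"].T@m["t"]; return o+c*((z-o[2])/c[:,2])[:,None]
def mask(p,lo,hi):
    k=cv2.inRange(cv2.cvtColor(p,cv2.COLOR_RGB2HSV),lo,hi)
    n,l,s,_=cv2.connectedComponentsWithStats(k); i=1+s[1:,4].argmax(); return (l==i)
def rect(xy):                       # centre, (long,short), angle of the long side
    c,(w,h),a=cv2.minAreaRect(xy.astype(np.float32)*1000); a=np.radians(a)
    if w<h: w,h,a=h,w,a+np.pi/2
    return np.array(c)/1000,(w,h),(a+np.pi/2)%np.pi-np.pi/2
TEAL=((80,90,30),(98,255,255))
E
python3 - <<'E'
from v import *
for n in("top","side"):
    p,d,m=load(n); W=world(d,m)
    k=mask(p,*TEAL); z=W[k][:,2]; print(n,"teal",k.sum(),np.percentile(z,[2,50,95]))
    q=cv2.morphologyEx(k.astype(np.uint8),cv2.MORPH_CLOSE,np.ones((5,5)))>0
    s=q&(W[...,2]>0.052); print(" depth rect",rect(W[s][:,:2]), "plane rect",rect(plane(np.argwhere(q)[:,::-1],0.061,m)[:,:2]))
    hsv=cv2.cvtColor(p,cv2.COLOR_RGB2HSV)
    for nm,uv in dict(soap=(327,246) if n=="top" else (274,256),tray=(370,200) if n=="top" else (350,263),counter=(300,300)).items(): print(" ",nm,hsv[uv[1],uv[0]],W[uv[1],uv[0]])
p,d,m=load("side"); t,_,_=load("top")
a=cv2.resize(p[105:180,200:320],None,fx=4,fy=4,interpolation=cv2.INTER_CUBIC); b=cv2.resize(t[160:235,170:290],None,fx=4,fy=4,interpolation=cv2.INTER_CUBIC)
b2=cv2.resize(t[200:275,280:400],None,fx=4,fy=4)
cv2.imwrite("pics/crop.png",np.vstack([a,b])[:,:,::-1])
E
```

```text
top teal 969 [0.03735099 0.04855627 0.06221051]
 depth rect (array([0.54654321, 0.16710191]), (354.6170349121094, 111.32379150390625), np.float64(1.4300346810626494)) plane rect (array([0.56254938, 0.28205084]), (118.10734558105469, 68.85101318359375), np.float64(-1.0371672542935189))
  soap [ 10  87 126] [ 0.42085434 -0.04160506  0.02738748]
  tray [ 16 139 114] [ 0.55105272 -0.16348801  0.01016243]
  counter [ 15  29 122] [ 0.26785819  0.03250282 -0.0034615 ]
side teal 786 [0.04110918 0.05204662 0.06167353]
 depth rect (array([ 0.42794345, -0.0895184 ]), (900.9025268554688, 117.40885162353516), np.float64(1.2290589630837108)) plane rect (array([0.55746716, 0.27648792]), (118.47847747802734, 72.0591812133789), np.float64(-1.0174560006433517))
  soap [ 12  95 151] [ 0.41575437 -0.05378706  0.02867724]
  tray [ 15 138 148] [ 0.5427785  -0.15759595  0.00634016]
  counter [ 13  40 147] [ 0.40732878 -0.15936295  0.00055012]
```

View pics/crop.png

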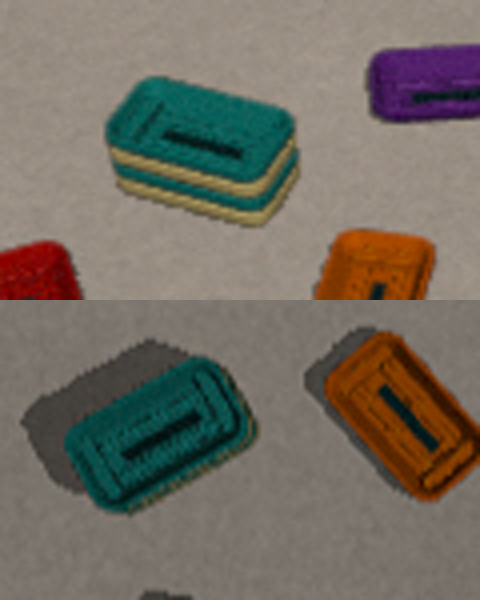

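The crop confirms it: the teal dish lies on cream/teal/cream layers, with 118x69 mm measured at the rim plane, while the purple and orange ones stand alone. Next I'll measure the soap, tray and duck.

```bash
python3 - <<'E'
from v import *
def comp(p,box,lo,hi):
    k=np.zeros(p.shape[:2],bool); x0,x1,y0,y1=box; k[y0:y1,x0:x1]=mask(p[y0:y1,x0:x1],lo,hi); return k
for n,sb,tb in(("top",(310,345,225,265),(340,470,160,226)),("side",(250,300,232,280),(310,470,218,370))):
    p,d,m=load(n); print(n)
    k=comp(p,sb,(0,60,60),(179,255,255))
    for z in(.014,.028): print(" soap",z,rect(plane(np.argwhere(k)[:,::-1],z,m)[:,:2]))
    k=comp(p,tb,(8,95,20),(30,255,255)); uv=np.argwhere(k)[:,::-1]
    X=plane(uv,.014,m); print(" tray",rect(X[:,:2]),rect(X[X[:,1]>-0.25][:,:2]), [np.round(X[i,:2],3).tolist() for i in(X[:,0].argmin(),X[:,0].argmax(),X[:,1].argmin(),X[:,1].argmax())])
    D=mask(p,(20,160,80),(32,255,255)); print(" duck",plane(np.argwhere(D).mean(0)[::-1],.03,m), "cam",-m["R"].T@m["t"])
E
```

```text
top
 soap 0.014 (array([ 0.42097397, -0.04384833]), (66.50884246826172, 39.639041900634766), np.float64(0.1712763285947001))
 soap 0.028 (array([ 0.42148276, -0.04336616]), (65.76656341552734, 39.1966552734375), np.float64(0.17127652833178164))
 tray (array([ 0.56916302, -0.24817032]), (307.03448486328125, 135.937255859375), np.float64(1.5299740620256168)) (array([ 0.57203162, -0.17239638]), (155.6378631591797, 135.71676635742188), np.float64(1.5345423154014846)) [[0.496, -0.375], [0.642, -0.117], [0.57, -0.402], [0.511, -0.092]]
 duck [[0.67720657 0.00324132 0.03      ]] cam [ 4.66555949e-01 -6.43721105e-04  1.26845296e+00]
side
 soap 0.014 (array([ 0.41931363, -0.04566852]), (70.03277587890625, 49.40370178222656), np.float64(0.16400037275952184))
 soap 0.028 (array([ 0.41568903, -0.05389546]), (68.74832153320312, 48.49763488769531), np.float64(0.16400035611476493))
 tray (array([ 0.56472241, -0.24825951]), (301.279541015625, 139.0790252685547), np.float64(1.5318188337127152)) (array([ 0.56750739, -0.17506836]), (154.791259765625, 138.94073486328125), np.float64(1.5318188337127152)) [[0.49, -0.393], [0.64, -0.103], [0.623, -0.401], [0.505, -0.095]]
 duck [[1.59982361 0.06491238 0.03      ]] cam [ 0.22167638 -0.4942485   0.77736037]
```

```bash
cat >> v.py <<'E'
from scipy.spatial.transform import Rotation as Rn
def down(a,pos):                    # tool down, closing line at angle a; nearer half turn
    best=None
    for b in(a,a+np.pi):
        q=Rn.from_matrix(np.c_[[-np.sin(b),np.cos(b),0],[np.cos(b),np.sin(b),0],[0,0,-1]]).as_quat()
        j=r.solve_ik(pos,q)
        if j is not None:
            c=abs(np.array(j)[5])
            if best is None or c<best[0]: best=(c,q)
    return best[1]
def st(*a):
    s=r.read_state(); print(*a,"t%.1f"%s["time_s"],np.round(s["eef_pos"],4),"w%.4f f%.1f"%(s["grip_width"],s["grip_force"]),np.round(s["contact_force"],1))
E
python3 - <<'E'
from v import *
P=[.42,.09,.10]; q=down(np.pi/2,P); print(q)
r.reach(P,q); st("above")
for w in(.070,.046):
    command_gripper(w,30); print(r.tip_extent)
    r.move_straight([.42,.09,.045],speed=.15)
    print(r.move_straight([.42,.09,.012],speed=.025,max_force=4)); st("touch")
    r.move_straight([.42,.09,.06],speed=.2)
E
```

```text
[3.061617e-17 1.000000e+00 0.000000e+00 0.000000e+00]
above t1.9 [0.4202 0.0905 0.1002] w0.0854 f0.0 [0.5 0.  0.4]
0.025
True
touch t3.7 [0.4199 0.09   0.0173] w0.0701 f4.0 [-0.4 -0.5  8. ]
0.025
True
touch t5.5 [0.4199 0.09   0.0226] w0.0460 f4.5 [-0.8  0.1  8.5]
```

At 68 mm opening the fingertips stand only about 17.6 mm ahead of the TCP, so I'll use TCP z = 0.070 for the dish.

```bash
python3 - <<'E'
from v import *
c=np.array([.5620,.2815]); a=-1.037+np.pi/2
command_gripper(.082,30)
q=down(a,[*c,.12]); r.reach([*c,.12],q); st("above")
print(r.move_straight([*c,.070],speed=.06,max_force=6)); st("down")
command_gripper(.060,30); st("grip")
E
```

```text
above t7.6 [0.5615 0.2809 0.1195] w0.0817 f0.0 [-0.2  0.3 -0.6]
False
down t8.6 [0.5623 0.2816 0.0704] w0.0822 f0.0 [0.4 0.  0.3]
grip t8.8 [0.5624 0.2817 0.0709] w0.0668 f34.3 [-0.4  0.7  5.2]
```

```bash
python3 - <<'E'
from v import *
c=[.5620,.2815]
r.move_straight([*c,.085],speed=.04); st("lift"); r.move_straight([*c,.13],speed=.1);r.hold(.25); st("up")
p,d,m=grab("side"); cv2.imwrite("pics/lift.png",cv2.resize(p[80:220,170:370],None,fx=3,fy=3)[:,:,::-1])
E
```

```text
lift t9.4 [0.562  0.2815 0.0851] w0.0671 f33.8 [ 0.7 -0.5 -1.6]
up t10.2 [0.5616 0.2814 0.1292] w0.0670 f33.9 [-0.4 -0.2 -1.6]
```

View pics/lift.png

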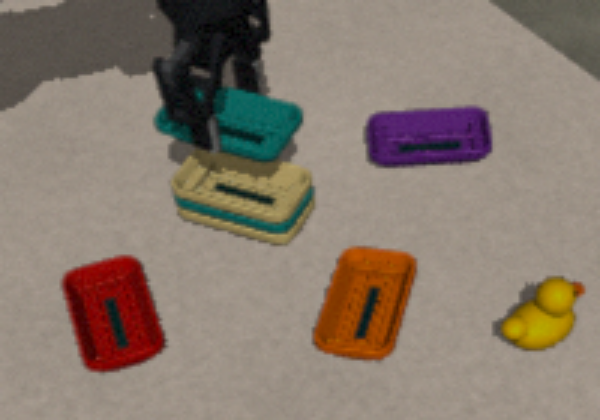

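The dish is held level, and the cream/teal/cream stack stands undisturbed. I'll carry it to the tray.

```bash
python3 - <<'E'
from v import *
c=[.571,-.170]; a=1.531-np.pi/2
q=down(a,[*c,.15]); r.reach([*c,.15],q); st("over")
r.move_straight([*c,.055],speed=.12); st("near")
print(r.move_straight([*c,.034],speed=.02,max_force=3)); st("touch")
E
```

```text
over t11.9 [ 0.5713 -0.1689  0.1499] w0.0673 f33.9 [ 0.8 -0.1 -0.9]
near t12.9 [ 0.5716 -0.1701  0.0557] w0.0668 f33.9 [ 0.7 -0.4 -0.5]
True
touch t13.7 [ 0.5709 -0.1699  0.0379] w0.0670 f34.5 [-1.4  0.6  5.1]
```

Contact came at the expected height. I'll release, retreat and look.

```bash
python3 - <<'E'
from v import *
r.hold(.2); command_gripper(.080); r.hold(.2)
c=[.571,-.170]; r.move_straight([*c,.13],speed=.1); st("rel")
P=[.42,-.044,.12]; a=.168+np.pi/2; q=down(a,P); r.reach(P,q); command_gripper(.060,25); st()
p,d,m=grab("top"); k=mask(p[140:240,330:480],*TEAL); uv=np.argwhere(k)[:,::-1]+[330,140]
print("dish",rect(plane(uv,.028,m)[:,:2]), "ctr-mask",k.sum())
b=cv2.resize(p[145:265,300:480],None,fx=3,fy=3,interpolation=cv2.INTER_CUBIC)
p,d,m=grab("side"); k=mask(p[200:380,280:480],*TEAL); uv=np.argwhere(k)[:,::-1]+[280,200]; print("side",rect(plane(uv,.028,m)[:,:2]))
b2=cv2.resize(p[200:320,250:430],None,fx=3,fy=3,interpolation=cv2.INTER_CUBIC)
cv2.imwrite("pics/placed.png",cv2.resize(np.vstack([b,b2]),None,fx=.8,fy=.8)[:,:,::-1])
E
```

```text
rel t15.4 [ 0.5706 -0.1698  0.1293] w0.0797 f0.0 [ 0.2  0.  -0. ]
t17.1 [ 0.4201 -0.0441  0.12  ] w0.0598 f0.0 [-0.3  0.5 -0.2]
dish (array([ 0.57228595, -0.16816481]), (115.24140930175781, 67.28472137451172), np.float64(1.5657508349516869)) ctr-mask 909
side (array([ 0.56753082, -0.17188226]), (118.69932556152344, 68.39265441894531), np.float64(1.538843054245853))
```

View pics/placed.png

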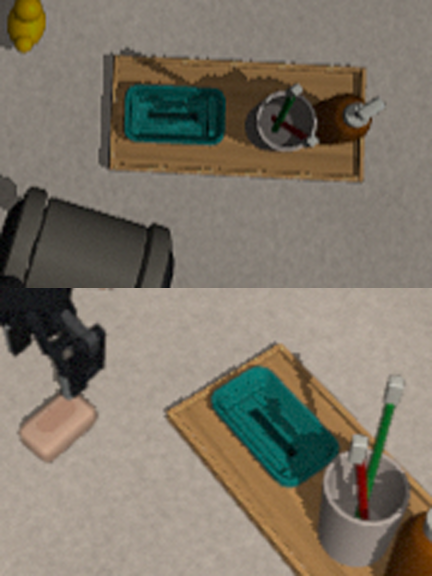

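The pictures show the dish flat on the empty end of the tray, centred near top-crop (175,115) and parallel to the tray, with the mug and bottle untouched. I'll pick up the soap now.

```bash
python3 - <<'E'
from v import *
c=[.4207,-.0437]
r.move_straight([*c,.06],speed=.12)
print(r.move_straight([*c,.042],speed=.05,max_force=6)); st("down")
command_gripper(.034,25); st("grip")
r.move_straight([*c,.05],speed=.03); r.move_straight([*c,.13],speed=.12); r.hold(.2); st("up")
p,d,m=grab("side"); cv2.imwrite("pics/soap.png",cv2.resize(p[160:300,190:390],None,fx=3,fy=3)[:,:,::-1])
E
```

```text
False
down t18.4 [ 0.4205 -0.0436  0.0418] w0.0602 f0.0 [-0.1 -0.2  0.1]
grip t18.7 [ 0.4208 -0.0437  0.0423] w0.0410 f25.7 [-0.4  0.7  3.1]
up t20.1 [ 0.4203 -0.0436  0.1293] w0.0412 f25.4 [-0.3 -0.7 -1.7]
```

View pics/soap.png

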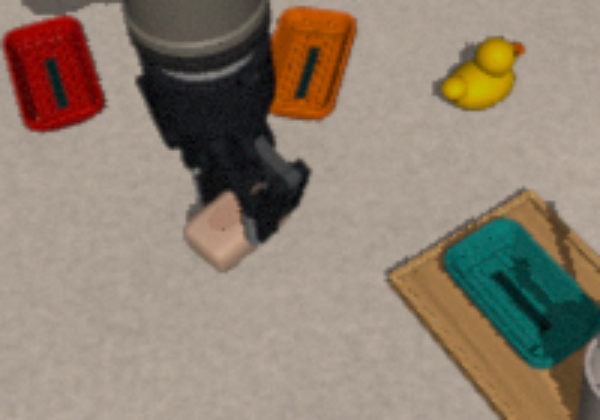

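The soap is held level, lengthwise across the fingers. I'll lower it into the dish.

```bash
python3 - <<'E'
from v import *
c=[.571,-.169]; a=1.535-np.pi/2
q=down(a,[*c,.15]); r.reach([*c,.15],q); st("over")
r.move_straight([*c,.072],speed=.1)
print(r.move_straight([*c,.052],speed=.02,max_force=2.5)); st("touch")
E
```

```text
over t21.5 [ 0.5706 -0.1686  0.1497] w0.0411 f25.4 [-0.7 -0.2 -0.9]
True
touch t23.2 [ 0.5709 -0.1689  0.0553] w0.0409 f26.0 [-0.5  0.2  3.7]
```

Contact was at 0.0553, against 0.055 expected, so the soap is on the ribs.

```bash
python3 - <<'E'
from v import *
r.hold(.2); command_gripper(.058); r.hold(.2)
c=[.571,-.169]; r.move_straight([*c,.15],speed=.1)
P=[.42,.09,.2]; r.reach(P,down(np.pi/2,P)); r.hold(.3); st()
p,d,m=grab("top"); S=p[150:230,345:400]
k=mask(S,*TEAL); print("dish",rect(plane(np.argwhere(k)[:,::-1]+[345,150],.028,m)[:,:2]))
k=mask(S,(0,40,90),(13,125,255)); print("soap",k.sum(),rect(plane(np.argwhere(k)[:,::-1]+[345,150],.041,m)[:,:2]))
b=cv2.resize(p[145:245,170:470],None,fx=2.6,fy=2.6,interpolation=cv2.INTER_CUBIC)
p,d,m=grab("side"); b2=cv2.resize(p[100:375,200:470],(780,330*1))
b2=cv2.resize(p[195:315,200:470],(b.shape[1],330),interpolation=cv2.INTER_CUBIC)
cv2.imwrite("pics/end.png",np.vstack([b,b2])[:,:,::-1])
E
```

```text
t26.5 [0.4203 0.0896 0.1998] w0.0583 f0.0 [ 0.3 -0.5  0.8]
dish (array([ 0.57161322, -0.16801147]), (116.70975494384766, 66.20257568359375), np.float64(1.5242551899007806))
soap 232 (array([ 0.56994257, -0.16927394]), (58.65092849731445, 36.193641662597656), np.float64(-1.5619645418479209))
```

View pics/end.png

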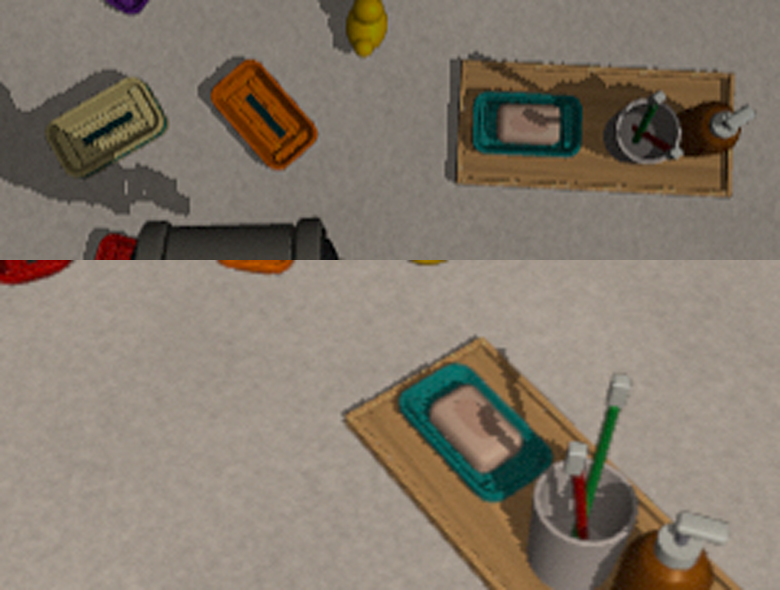

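The soap lies flat and centred in the dish, within about 2 mm of its middle. The dish is on the tray's empty end, and everything else is in place.

```bash
python3 -c "
from workcell import r
print(r.finish_job())"
```

```text
the job is handed in; nothing more can be done
None
```

I set the top teal dish on the empty end of the tray, laid the soap flat and lengthwise in it, and handed the job in at about 27 s; the last pictures showed everything in place, but no verdict came back.

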